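# Bring a cradled fossil under the boom microscope

## Task

Slide the large round plaster cradle with the limb bone across the white board, without lifting or tilting it and without touching or jolting the bone, until it stands wholly inside the empty drawn circle beside the microscope stand. Then swing the microscope's boom round until the lens is over the middle of that circle. Leave everything else on the board where it is.

Things in the scene. Friction and masses are not known exactly. Their poses are not given: they have to be found in the camera images.
- cradle_mid (a point): Large round plaster cradle: open white bowl, 144 mm across at its widest (10 to 50 mm up), 128 mm at the flat foot, 52 mm high, rim 15 mm thick, 0.4 to 0.8 kg. Point on its axis, half-way up (26 mm). z axis up. Slides on the board with friction about 0.5 to 0.75 and stops when no longer pushed. Starts in one of the two waiting circles on the board's +y half.
- bed (a point): Middle of the cradle's inner floor, on its axis, 20 mm above its underside, where the bone's origin rests at the start (within 5 mm).
- circle (a point): Centre of the working circle, drawn in black on the board's upper face: 178 mm outside, 172 mm inside diameter. It is the empty one of three equal circles, the one nearest the microscope stand. Fixed relative to that stand, 319 mm from the post axis: it marks where the microscope looks when swung in.
- bar (a point): Point on the centre line of the boom's level steel bar (22 mm diameter), 250 mm above the bench and 160 mm from the post axis. Its x axis looks along the bar from post to head. Bare from 26 to 235 mm from the post axis; then the 40 mm wide focus block. A good place to push sideways on: 3 to 5 N swings the stiff boom about the post (28 mm thick, 390 mm high), and it stays where it is left.
- lens (a point): Centre of the downward lens face (62 mm diameter), 165 mm above the bench, 319 mm from the post axis, in line with the bar. The head is 100 mm wide, its eyepieces up to 350 mm above the bench. The boom starts swung 0.5 to 0.85 rad counter-clockwise (from above) of the circle, so swing it clockwise to bring the lens over it; there is no stop there, only 0.35 rad beyond.
- small_cradle: Bystander in the other waiting circle: a smaller oblong plaster cradle, 108 by 66 by 48 mm, with a vertebra. Origin at its underside.
- wash_bottle: Bystander: white wash bottle, 64 mm diameter, 185 mm high, at the back of the board. Origin at its underside.
- chip_tray: Bystander: cardboard tray of chips, 85 by 65 by 20 mm, near the robot. Origin at its underside.
- rock1: Bystander: lump of rock, 52 mm across, 34 mm high, at the back of the board. Origin at its underside.
- rock2: Bystander: lump of rock, 38 mm across, 22 mm high, at the back of the board. Origin at its underside.
- brush: Bystander: brush, 150 mm long, lying along its x axis near the board's +y edge.
- board: White plastic preparation board, fixed, 500 mm (x) by 760 mm (y), its upper face 20 mm above the bench. Origin at the centre of its underside. A fixed gooseneck lamp behind its far edge hangs over that edge near y = 0.02, from 130 to 300 mm above the bench.
- bone: Dark brown limb bone lying loose in the cradle: 77 mm long (its x axis), 33 mm wide, 26 mm high, its top 46 mm above the board, below the cradle's rim. Origin: middle of its underside. Not to be touched.
Things that resemble listed ones, but are neither listed nor needed, are in the scene too. Leave any green look-alike of the part that bears cradle_mid alone.

How it is judged:
By the outcome, as a careful person would: the job done as asked, in the order asked, and still so for the second after the job is handed in, with the robot touching nothing.
It also fails if it takes over 70 s, if anything falls off the work surface, if the arm or the gripper's body presses on something with over 40 N, if the wrist force passes 120 N, or if a joint passes its speed limit or range.

## Robot

A 6-joint arm with a two-finger parallel gripper is mounted at the origin on the work surface. World frame = base frame: x ahead of the robot, y to its left, z up, the work surface at z = 0. Lengths are in mm, angles in rad, forces in N, time in s.
With the tool pointing down it reaches from about 350 to 975 mm from the base axis. Payload 4.9 kg.
Tool frame: the origin (TCP) lies between the finger pads; the fingertips stand 22 mm ahead of it and the grasp point (between the pads) lies 3 mm ahead of it; z points along the fingers, y is the line along which they close (so a half turn about z gives the same grasp; the last joint's range is limited). The gripper opens to 85 mm and grips with 20 to 120 N. Pads are 22 mm wide; open, the fingers measure 114 mm over their backs; the gripper's body (76 mm by 85 mm) begins 54 mm behind the grasp point. The pads swing forward as they close: fully open they stand 13 mm farther back than shut.
Start: joints at [-0.119, 0.053, 1.613, -0, 1.476, -0.119], TCP at [624.981, 0.003, 253.304] pointing down, gripper open.
Joint ranges: [-3.01, 3.01], [-1.01, 2.22], [0.06, 2.58], [-1.02, 4.17], [0.09, 2.62], [-3.14, 3.14]. Speed limits (rad/s): [2.57, 2.57, 3.14, 3.14, 3.14, 3.14].

## Interface

Orientations are given as a rotation vector (axis times angle).
In Python, from cell import manip gives the robot as it stands.
- The arm moves only by the tool servo_tool, never from a script. Its argument "rows" is a list of rows, each an object with "linear": the shift along the tool's x, y, z scaled (see below), a list of three; "rot": the turn, a rotation vector about the tool's x, y, z scaled (see below), a list of three; "hand": the gripper's target within -1 to 1 (shut at 1, half-way at 0, fully open at -1). A call has exactly 10 rows; each row is the pose to reach, as a shift and turn from the pose commanded when the call began, along the tool's axes at that moment; what a row does not reach only later rows make up. The controller multiplies each number of a shift by 0.1 m and each number of a turn by 90 degrees. A row lasts 1/10 s, in which the tool goes at most 50 mm and 8.59 degrees, less where a joint would pass 70% of its speed; a pose out of reach is approached as far as the arm can. A call with a number of a shift or a turn outside -1 to 1 is refused whole. A call with a gripper value outside its range is refused whole. The fingers move at their own pace and stop on an object; "force" is the grip in N (left out, the last holds). Time passes only in rows, so rows that repeat a pose let the fingers close, or fill a call up. It gives the time, the measured TCP pose, the force, the opening and the grip force at its end, in the units of the state.
- manip.get_obs(): the state, without advancing time (a new reading comes with each control period).
- manip.grab_frame(name): name is "scene" or "side" or "wrist"; returns (picture, depth): 480x640x3 uint8, blue, green, red; 480x640 float32, mm along the optical axis (not along the pixel's ray), 0 where there is no reading.
- manip.camera_params(name): a dict with "fx", "fy", "cx", "cy" (pixels), "cam_to_world" (4x4, takes a point from camera to world coordinates); the wrist camera has in their place "mount" (4x4, takes a point from camera to tool coordinates, whose origin is the TCP and whose axes are the flange's). Camera axes: x right, y up, looking along -z (the intrinsics and any distortion apply to the point x, -y, -z); pixel columns grow to the right and rows downward; lengths in mm; the calibration is good to about 2 mm. A picture is of the moment at which its call begins: read the wrist's pose just before it. camera_params takes no time and is no camera call.
- manip.finish_job(): hands the job in; it is judged then, once.
Trained networks look in the newest picture that a camera, given by its name, has taken for a name from the list of things; names that differ only in an ending like _2 or _b are one class to them, and where a whole thing is asked for, a point or a joint stands for the part that bears it (a point fixed in the world has none). Each returns a list of dicts, best first, with "p" (0 to 1); they miss things now and then, are a little off and sometimes report something else, mostly with a low value. They report only what shows in the picture. A call takes as long as a camera call. They do not tell look-alikes from the thing itself.
- manip.search_frame(query, camera): "bbox" ([left, top, width, height] in pixels, round what is visible of it).
- manip.mark_of(query, camera): "position" ([column, row] in pixels: a listed point, or the origin of a listed thing).
The state is a dict: "time": time; "q": joint angles; "qd": joint speeds; "tau": joint torques, N m; "tcp_pos": TCP position; "eef_rot": TCP orientation; "wrist_force": force on the tool from outside, world axes, zero at the start; "moment": the same for the moment, N m; "finger_gap": finger opening in mm; "grip_force": force on a finger pad.
Only numpy, scipy, OpenCV 4.12 (cv2) and the standard library are available. Lean on these libraries where they do the work, as an engineer would, in place of code of your own. Each camera call takes 0.05 s, during which the arm holds its last target. There are 200 camera calls.

## Working session

There is one attempt and no reset: what is moved stays moved. The work goes in short steps, Python scripts to look and compute and a tool call to move; the robot and the scene stay as the last step left them, time stands still between calls to the robot, and variables do not carry over. Pictures are saved under pics/ and viewed, at most 10 in all, crops included, and the job is handed in when it is done.

Besides the shell and the picture viewer there is one more tool, called in YAML: its name, and indented under it one key for each argument. servo_tool: Moves the arm, as the interface text tells. Shifts and turns lie within -1 to 1; 1 stands for 0.1 m of shift or 90 degrees of turn. Its arguments: {"type":"object","properties":{"rows":{"type":"array","items":{"type":"object","properties":{"linear":{"type":"array","items":{"type":"number"}},"rot":{"type":"array","items":{"type":"number"}},"hand":{"type":"number"}}}},"force":{"type":"number"}},"required":["rows"]}

```bash
mkdir -p pics; cat > h.py <<'E'
import numpy as np, cv2
from cell import manip
from scipy.spatial.transform import Rotation as R
def T_of(name):
    P=manip.camera_params(name)
    if 'cam_to_world' in P: return P,np.array(P['cam_to_world'])
    o=manip.get_obs(); T=np.eye(4); T[:3,:3]=R.from_rotvec(o['eef_rot']).as_matrix(); T[:3,3]=o['tcp_pos']
    return P,T@np.array(P['mount'])
def ray(name,u,v,PT=None):
    P,T=PT or T_of(name)
    d=np.array([(u-P['cx'])/P['fx'],-(v-P['cy'])/P['fy'],-1.])
    return T[:3,3],T[:3,:3]@d
def at_z(name,u,v,z,PT=None):
    o,d=ray(name,u,v,PT); return o+d*(z-o[2])/d[2]
def at_d(name,u,v,dep,PT=None):
    o,d=ray(name,u,v,PT); return o+d*dep
def cloud(name,dep,PT=None):
    P,T=PT or T_of(name); v,u=np.mgrid[:480,:640]
    d=np.stack([(u-P['cx'])/P['fx'],-(v-P['cy'])/P['fy'],-np.ones(u.shape)],-1)
    return T[:3,3]+(d@T[:3,:3].T)*dep[...,None]
E
python3 - <<'E'
from h import *
np.set_printoptions(precision=1,suppress=True)
for c in ['scene','side']:
    im,d=manip.grab_frame(c); cv2.imwrite(f'pics/{c}0.png',im); np.save(f'{c}0.npy',d)
    P=manip.camera_params(c); print(c,{k:P[k] for k in P if k!='cam_to_world'}, np.array(P['cam_to_world'])[:3,3])
    for q in ['cradle_mid','circle','bar','lens','small_cradle','bone','wash_bottle','chip_tray','brush','rock1']:
        print(q,[(np.round(m['position']),round(m['p'],2)) for m in manip.mark_of(q,c)][:3])
print(manip.get_obs()['eef_rot'])
E
```

```text
scene {'fx': 495.0780262767649, 'fy': 495.0780262767649, 'cx': 328.4295011483662, 'cy': 225.90756465349799} [1185.9 -681.4  773.4]
cradle_mid [(array([318., 202.]), 0.64), (array([344., 246.]), 0.59), (array([156., 290.]), 0.56)]
circle [(array([290., 323.]), 0.88)]
bar [(array([186., 300.]), 0.66), (array([432., 227.]), 0.4)]
lens [(array([159., 293.]), 0.6)]
small_cradle [(array([415., 272.]), 0.87), (array([342., 245.]), 0.64)]
bone [(array([338., 249.]), 0.54)]
wash_bottle [(array([367., 376.]), 0.8)]
chip_tray [(array([222., 305.]), 0.74)]
brush [(array([430., 226.]), 0.95), (array([344., 247.]), 0.37)]
rock1 [(array([430., 327.]), 0.88), (array([409., 340.]), 0.49)]
side {'fx': 509.3960118631781, 'fy': 509.3960118631781, 'cx': 321.15877626220384, 'cy': 243.99447696833164} [ 170.5  876.6 1016.9]
cradle_mid [(array([335., 321.]), 0.81), (array([413., 407.]), 0.65), (array([462., 239.]), 0.64)]
circle [(array([331., 244.]), 0.95)]
bar [(array([354., 132.]), 0.74)]
lens [(array([400., 167.]), 0.71), (array([238., 252.]), 0.54)]
small_cradle [(array([245., 329.]), 0.63), (array([242., 412.]), 0.57)]
bone [(array([333., 322.]), 0.64), (array([245., 412.]), 0.63), (array([330., 320.]), 0.58)]
wash_bottle [(array([264., 221.]), 0.57)]
chip_tray [(array([398., 245.]), 0.59)]
brush [(array([243., 412.]), 0.58)]
rock1 [(array([242., 254.]), 0.67), (array([229., 274.]), 0.58), (array([334., 321.]), 0.55)]
[ 2.2  2.2 -0. ]
```

View pics/scene0.png

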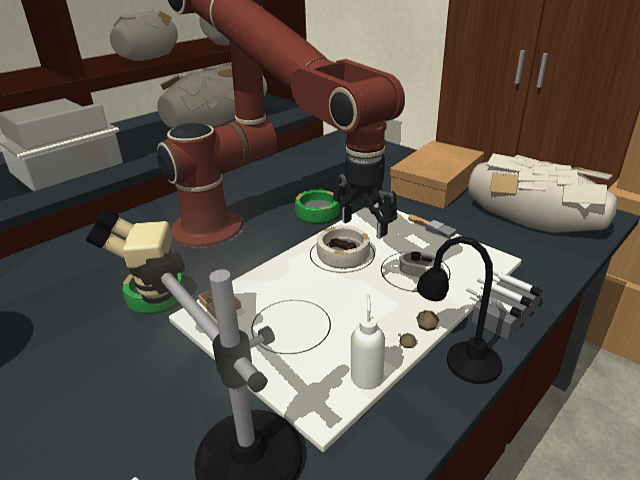

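View pics/side0.png

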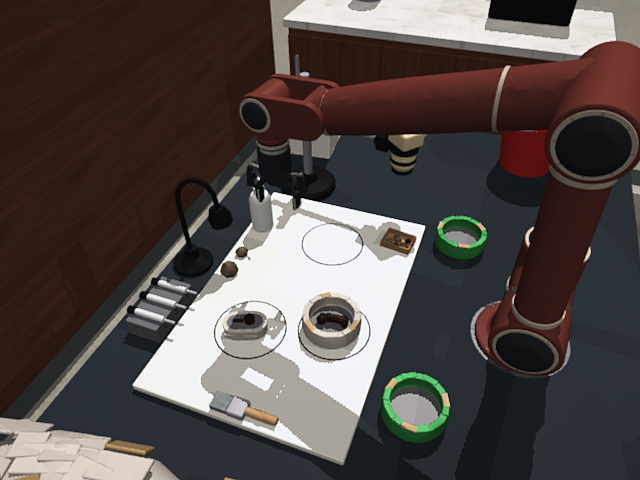

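```bash
python3 - <<'E'
from h import *
np.set_printoptions(precision=1,suppress=True)
for n,c,u,v,z in [('cr','scene',344,246,46),('cr','side',335,321,46),('circ','scene',290,323,20),('circ','side',331,244,20),('bar','scene',186,300,250),('bar','side',354,132,250),('lens','scene',159,293,165),('lens','side',400,167,165),('small','scene',415,272,20),('small','side',245,329,20),('bottle','scene',367,376,20),('bottle','side',264,221,20),('tray','scene',222,305,20),('tray','side',398,245,20),('brush','scene',430,226,25),('brush','side',243,412,25)]:
    print(n,c,at_z(c,u,v,z))
P=manip.camera_params('wrist');print(P)
for c in ['scene','side']:
    X=cloud(c,np.load(f'{c}0.npy')); m=(X[...,2]>60)&(X[...,2]<80)&(X[...,0]>350)&(X[...,0]<900)&(np.load(f'{c}0.npy')>0)&(X[...,1]>0)
    p=X[m][:,:2].astype(np.float32); print(c,len(p)); 
    if len(p):
        k=np.unique(np.round(p/20)*20,axis=0,return_counts=True); print([(int(a[0]),int(a[1]),int(b)) for a,b in zip(*k) if b>20])
E
```

```text
cr scene [433.3 154.   46. ]
cr side [427.  145.9  46. ]
circ scene [ 529.  -134.5   20. ]
circ side [ 538.9 -133.7   20. ]
bar scene [ 558.6 -380.2  250. ]
bar side [ 554.2 -372.1  250. ]
lens scene [ 397.6 -355.4  165. ]
lens side [ 408.5 -367.2  165. ]
small scene [624.6 214.1  20. ]
small side [632.2 225.4  20. ]
bottle scene [ 755.7 -137.1   20. ]
bottle side [ 765. -161.   20.]
tray scene [ 363.  -200.4   20. ]
tray side [ 357. -195.   20.]
brush scene [528.  428.1  25. ]
brush side [533.6 426.7  25. ]
{'fx': 370.6333311797332, 'fy': 370.6333311797332, 'cx': 316.8679347825318, 'cy': 234.9434999727946, 'mount': array([[  -0. ,    1. ,    0.3,   66.3],
       [   1. ,    0. ,   -0. ,   -0.4],
       [  -0. ,    0.3,   -1. , -121.1],
       [   0. ,    0. ,    0. ,    1. ]])}
scene 3570
[(360, 560, 23), (380, 120, 28), (380, 140, 34), (380, 160, 46), (380, 180, 32), (400, 100, 29), (400, 180, 30), (400, 200, 35), (400, 580, 28), (420, 80, 41), (420, 140, 34), (420, 200, 44), (420, 580, 34), (440, 80, 48), (440, 140, 32), (440, 200, 34), (440, 580, 29), (460, 80, 54), (460, 140, 25
[... 832 characters left out ...]
(380, 140, 33), (380, 160, 35), (380, 180, 71), (380, 200, 32), (400, 100, 47), (400, 140, 26), (400, 200, 69), (420, 80, 25), (420, 100, 34), (420, 140, 40), (420, 200, 32), (420, 220, 49), (440, 80, 33), (440, 100, 27), (440, 140, 25), (440, 160, 26), (440, 200, 27), (440, 220, 47), (460, 100, 52), (460, 160, 43), (460, 200, 54), (460, 220, 23), (480, 100, 43), (480, 120, 44), (480, 180, 30), (480, 200, 53), (500, 140, 41), (500, 160, 36), (500, 180, 21), (620, 220, 55), (820, 200, 33), (820, 240, 43), (820, 300, 38), (840, 200, 33), (840, 240, 43), (840, 300, 37), (860, 200, 25), (860, 240, 40), (860, 300, 36), (880, 60, 40), (880, 200, 33), (880, 240, 35), (880, 300, 35), (900, 240, 23)]
```

```bash
cat > m.py <<'E'
from h import *
from scipy.optimize import least_squares
np.set_printoptions(precision=1,suppress=True)
def fit(p,r=None):
    f=(lambda a:np.hypot(*(p-a[:2]).T)-(r or a[2]))
    s=least_squares(f,[*np.median(p,0),r or 80],loss='soft_l1',f_scale=2); return s.x,np.sqrt(np.mean(s.fun**2)),len(p)
def drawn(c,im,d,g,PT=None,r=87.5):
    # black line pixels on board near guess g, at z=20
    PT=PT or T_of(c); P,T=PT; X=cloud(c,np.ones((480,640)),PT); o=T[:3,3]; D=X-o
    Z=o+D*((20-o[2])/D[...,2])[...,None]
    gray=cv2.cvtColor(im,cv2.COLOR_BGR2GRAY); bh=cv2.morphologyEx(gray,cv2.MORPH_BLACKHAT,np.ones((9,9)))
    rr=np.hypot(Z[...,0]-g[0],Z[...,1]-g[1]); W=cloud(c,d,PT)
    m=(bh>45)&(abs(rr-r)<18)&(abs(W[...,2]-20)<8)
    return fit(Z[m][:,:2],r)
def rim(c,d,g,PT=None,zlo=66,zhi=80):
    W=cloud(c,d,PT); rr=np.hypot(W[...,0]-g[0],W[...,1]-g[1])
    m=(d>0)&(W[...,2]>zlo)&(W[...,2]<zhi)&(rr<90)&(rr>50)
    p=W[m]; return fit(p[:,:2],64.5),np.median(p[:,2])
E
python3 - <<'E'
from m import *
for c in ['scene','side']:
    im=cv2.imread(f'pics/{c}0.png'); d=np.load(f'{c}0.npy'); W=cloud(c,d)
    print(c,'circle',drawn(c,im,d,(534,-134)),'rim',rim(c,d,(432,148)))
    m=(W[...,2]>290)&(W[...,2]<385)&(abs(W[...,0]-715)<70)&(abs(W[...,1]+390)<70)&(d>0)
    print('post',fit(W[m][:,:2],14) if m.sum()>20 else m.sum())
    m=(W[...,2]>240)&(W[...,2]<275)&(W[...,0]>500)&(W[...,0]<680)&(W[...,1]<-280)&(d>0); p=W[m]; 
    if m.sum(): print('bar',len(p),np.polyfit(p[:,0],p[:,1],1),p.min(0),p.max(0))
    m=(W[...,2]>150)&(W[...,2]<260)&(W[...,0]<480)&(W[...,0]>300)&(W[...,1]<-250)&(W[...,1]>-500)&(d>0); p=W[m]
    if m.sum(): print('head',len(p),p.min(0),p.max(0),np.median(p,0))
    m=(W[...,0]>250)&(W[...,0]<560)&(abs(W[...,1])<90)&(W[...,2]>150)&(d>0)
    for x in range(250,560,50):
        k=m&(abs(W[...,0]-x)<25); print(x,W[k][:,2].min() if k.any() else None,end=';')
    print()
print('green',at_z('side',415,407,26),at_z('side',462,237,26))
E
```

```text
scene circle (array([ 534.3, -136.8,   87.5]), np.float64(3.9007121869644608), 324) rim ((array([437.6, 144.2,  64.5]), np.float64(5.010284646282733), 658), np.float64(74.39429886514841))
post (array([ 736.2, -414.9,   14. ]), np.float64(4.6606103499730205), 1143)
bar 1001 [  -0.1 -302. ] [ 500.2 -407.8  246. ] [ 678.2 -364.3  264.5]
head 777 [ 385.5 -405.   166.4] [ 480.  -323.1  259.9] [ 426.4 -385.7  213.2]
250 556.7645802836494;300 542.5496005713018;350 523.4837091610278;400 511.5767317904539;450 498.7359315142882;500 481.9466031421165;550 290.9106128401844;
side circle (array([ 538.2, -139.3,   87.5]), np.float64(4.79555930227263), 334) rim ((array([434.3, 149.8,  64.5]), np.float64(5.223541195520383), 978), np.float64(73.22805881057019))
post 1
bar 33 [  -0.2 -267.6] [ 500.1 -373.6  240.1] [ 541.8 -359.2  255.9]
head 762 [ 361.  -366.6  162.8] [ 479.9 -314.3  259.7] [ 402.8 -330.8  223.4]
250 545.6694075562559;300 537.1717115636377;350 521.4008578511634;400 509.9629579791375;450 493.76369727401686;500 482.60357076712387;550 292.366342485839;
green [195.5 289.8  26. ] [ 191.1 -284.2   26. ]
```

servo_tool:
  rows:
    - {"linear":[0.1,-0.1,0.05],"rot":[0,0,-0.02],"hand":-1}
    - {"linear":[0.2,-0.2,0.1],"rot":[0,0,-0.04],"hand":-1}
    - {"linear":[0.35,-0.35,0.15],"rot":[0,0,-0.07],"hand":-1}
    - {"linear":[0.5,-0.5,0.2],"rot":[0,0,-0.1],"hand":-1}
    - {"linear":[0.65,-0.65,0.3],"rot":[0,0,-0.13],"hand":-1}
    - {"linear":[0.8,-0.8,0.4],"rot":[0,0,-0.16],"hand":-1}
    - {"linear":[0.9,-0.9,0.45],"rot":[0,0,-0.19],"hand":-1}
    - {"linear":[1,-1,0.5],"rot":[0,0,-0.216],"hand":-1}
    - {"linear":[1,-1,0.5],"rot":[0,0,-0.216],"hand":-1}
    - {"linear":[1,-1,0.5],"rot":[0,0,-0.216],"hand":-1}

```text
time: 2.1
tcp_pos: [525.2, 100.1, 203.7]
eef_rot: [1.814, 2.564, 0.001]
wrist_force: [0.9, 0.7, 0.3]
finger_gap: 85.1
grip_force: 0.0
```

servo_tool:
  rows:
    - {"linear":[0.2,-0.08,0],"rot":[0,0,0],"hand":-1}
    - {"linear":[0.4,-0.16,0],"rot":[0,0,0],"hand":-1}
    - {"linear":[0.6,-0.24,0],"rot":[0,0,0],"hand":-1}
    - {"linear":[0.8,-0.32,0],"rot":[0,0,0],"hand":-1}
    - {"linear":[1,-0.4,0],"rot":[0,0,0],"hand":-1}
    - {"linear":[1,-0.4,0],"rot":[0,0,0],"hand":-1}
    - {"linear":[1,-0.5,0],"rot":[0,0,0],"hand":-1}
    - {"linear":[1,-0.6,0],"rot":[0,0,0],"hand":-1}
    - {"linear":[1,-0.65,0],"rot":[0,0,0],"hand":-1}
    - {"linear":[1,-0.65,0],"rot":[0,0,0],"hand":-1}

```text
time: 3.1
tcp_pos: [430.1, 171.9, 203.3]
eef_rot: [1.816, 2.563, 0.0]
wrist_force: [-0.1, 1.0, -0.4]
finger_gap: 85.3
grip_force: 0.0
```

servo_tool:
  rows:
    - {"linear":[0.2,0,0.1],"rot":[0,0,0],"hand":-1}
    - {"linear":[0.4,0,0.2],"rot":[0,0,0],"hand":-1}
    - {"linear":[0.6,0,0.3],"rot":[0,0,0],"hand":-1}
    - {"linear":[0.75,0,0.4],"rot":[0,0,0],"hand":-1}
    - {"linear":[0.75,0,0.5],"rot":[0,0,0],"hand":-1}
    - {"linear":[0.75,0,0.5],"rot":[0,0,0],"hand":-1}
    - {"linear":[0.75,0,0.5],"rot":[0,0,0],"hand":-1}
    - {"linear":[0.75,0,0.5],"rot":[0,0,0],"hand":-1}
    - {"linear":[0.75,0,0.5],"rot":[0,0,0],"hand":-1}
    - {"linear":[0.75,0,0.5],"rot":[0,0,0],"hand":-1}

```text
time: 4.1
tcp_pos: [405.9, 243.2, 153.9]
eef_rot: [1.815, 2.564, 0.001]
wrist_force: [0.1, -0.4, 0.4]
finger_gap: 85.4
grip_force: 0.0
```

```bash
python3 - <<'E'
from m import *
o=manip.get_obs(); print(o['time'],o['tcp_pos'],R.from_rotvec(o['eef_rot']).as_matrix(),o['finger_gap'],o['wrist_force'])
PT=T_of('wrist'); im,d=manip.grab_frame('wrist'); cv2.imwrite('pics/w1.png',im); np.save('w1.npy',d)
print(rim('wrist',d,(436,147),PT)); print(drawn('wrist',im,d,(536,-137),PT))
im,d=manip.grab_frame('scene'); print(rim('scene',d,(436,147)),drawn('scene',im,d,(536,-137)))
E
```

```text
4.1 [405.9 243.2 153.9] [[-0.3  0.9  0. ]
 [ 0.9  0.3  0. ]
 [ 0.   0.  -1. ]] 85.44943289327489 [ 0.1 -0.4  0.4]
((array([434.1, 146.5,  64.5]), np.float64(4.738990847165212), 7971), np.float64(72.9998921031291))
  return _methods._mean(a, axis=axis, dtype=dtype,
  ret = um.true_divide(
Traceback (most recent call last):
  File "m.py", line 14, in drawn
    return fit(Z[m][:,:2],r)
  File "m.py", line 6, in fit
    s=least_squares(f,[*np.median(p,0),r or 80],loss='soft_l1',f_scale=2); return s.x,np.sqrt(np.mean(s.fun**2)),len(p)
ValueError: Initial guess is outside of provided bounds
```

View pics/w1.png

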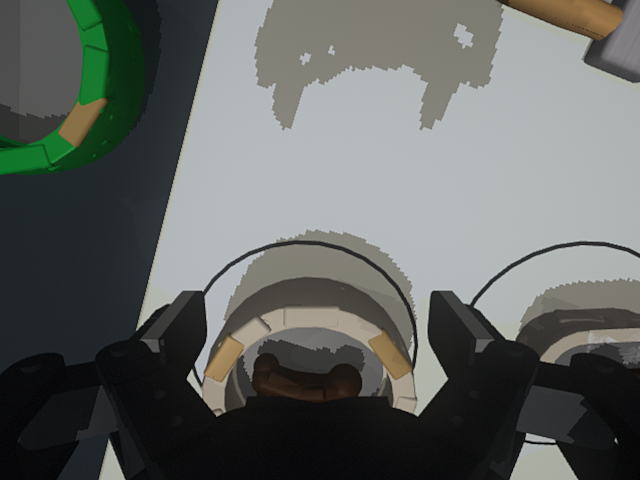

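servo_tool:
  rows:
    - {"linear":[0,-0.05,0.1],"rot":[0,0,0],"hand":-1}
    - {"linear":[0,-0.05,0.25],"rot":[0,0,0],"hand":-1}
    - {"linear":[0,-0.05,0.4],"rot":[0,0,0],"hand":-1}
    - {"linear":[0,-0.05,0.55],"rot":[0,0,0],"hand":-1}
    - {"linear":[0,-0.05,0.7],"rot":[0,0,0],"hand":-1}
    - {"linear":[0,-0.05,0.8],"rot":[0,0,0],"hand":-1}
    - {"linear":[0,-0.05,0.9],"rot":[0,0,0],"hand":-1}
    - {"linear":[0,-0.05,0.95],"rot":[0,0,0],"hand":-1}
    - {"linear":[0,-0.05,1],"rot":[0,0,0],"hand":-1}
    - {"linear":[0,-0.05,1],"rot":[0,0,0],"hand":-1}

```text
time: 5.15
tcp_pos: [400.5, 241.7, 52.9]
eef_rot: [-1.814, -2.564, 0.001]
wrist_force: [-0.3, -0.5, 0.1]
finger_gap: 85.3
grip_force: 0.0
```

servo_tool:
  rows:
    - {"linear":[-0.03,0,0.03],"rot":[0,0,0],"hand":-1}
    - {"linear":[-0.07,0,0.06],"rot":[0,0,0],"hand":-1}
    - {"linear":[-0.11,0,0.08],"rot":[0,0,0],"hand":-1}
    - {"linear":[-0.14,0,0.08],"rot":[0,0,0],"hand":-1}
    - {"linear":[-0.17,0,0.08],"rot":[0,0,0],"hand":-1}
    - {"linear":[-0.19,0,0.08],"rot":[0,0,0],"hand":-1}
    - {"linear":[-0.21,0,0.08],"rot":[0,0,0],"hand":-1}
    - {"linear":[-0.225,0,0.08],"rot":[0,0,0],"hand":-1}
    - {"linear":[-0.24,0,0.08],"rot":[0,0,0],"hand":-1}
    - {"linear":[-0.25,0,0.08],"rot":[0,0,0],"hand":-1}

```text
time: 6.15
tcp_pos: [409.1, 218.1, 45.3]
eef_rot: [1.814, 2.565, 0.0]
wrist_force: [-0.2, 0.6, 0.2]
finger_gap: 85.5
grip_force: 0.0
```

```bash
python3 - <<'E'
from m import *
o=manip.get_obs(); print(o['time'],o['tcp_pos'],o['wrist_force'])
im,d=manip.grab_frame('side'); cv2.imwrite('pics/s1.png',im[200:440,200:500].repeat(2,0).repeat(2,1)); print(rim('side',d,(434,147)))
E
```

```text
6.15 [409.1 218.1  45.3] [-0.2  0.6  0.2]
((array([434. , 151.8,  64.5]), np.float64(4.603359702067779), 326), np.float64(73.4283011615234))
```

View pics/s1.png

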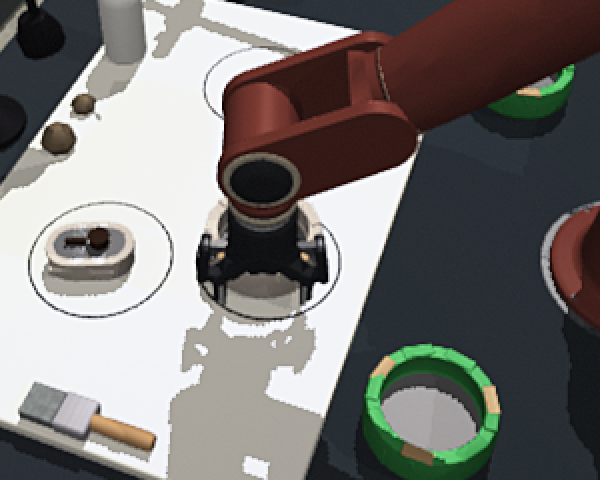

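servo_tool:
  rows:
    - {"linear":[-0.015,0,0],"rot":[0,0,0],"hand":-1}
    - {"linear":[-0.03,0,0],"rot":[0,0,0],"hand":-1}
    - {"linear":[-0.04,0,0],"rot":[0,0,0],"hand":-1}
    - {"linear":[-0.05,0,0],"rot":[0,0,0],"hand":-1}
    - {"linear":[-0.06,0,0],"rot":[0,0,0],"hand":-1}
    - {"linear":[-0.07,0,0],"rot":[0,0,0],"hand":-1}
    - {"linear":[-0.08,0,0],"rot":[0,0,0],"hand":-1}
    - {"linear":[-0.09,0,0],"rot":[0,0,0],"hand":-1}
    - {"linear":[-0.1,0,0],"rot":[0,0,0],"hand":-1}
    - {"linear":[-0.11,0,0],"rot":[0,0,0],"hand":-1}

```text
time: 7.2
tcp_pos: [412.9, 207.9, 45.4]
eef_rot: [1.814, 2.565, 0.001]
wrist_force: [1.6, 2.8, -1.6]
finger_gap: 85.4
grip_force: 1.8
```

servo_tool:
  rows:
    - {"linear":[-0.015,0,0],"rot":[0,0,0],"hand":-1}
    - {"linear":[-0.035,0,0],"rot":[0,0,0],"hand":-1}
    - {"linear":[-0.06,0,0],"rot":[0,0,0],"hand":-1}
    - {"linear":[-0.09,0,0],"rot":[0,0,0],"hand":-1}
    - {"linear":[-0.125,0,0],"rot":[0,0,0],"hand":-1}
    - {"linear":[-0.165,0,0],"rot":[0,0,0],"hand":-1}
    - {"linear":[-0.205,0,0],"rot":[0,0,0],"hand":-1}
    - {"linear":[-0.25,0,0],"rot":[0,0,0],"hand":-1}
    - {"linear":[-0.295,0,0],"rot":[0,0,0],"hand":-1}
    - {"linear":[-0.34,0,0],"rot":[0,0,0],"hand":-1}

```text
time: 8.2
tcp_pos: [424.1, 175.3, 45.3]
eef_rot: [-1.815, -2.564, 0.0]
wrist_force: [-0.9, 3.6, -0.2]
finger_gap: 85.3
grip_force: 2.2
```

servo_tool:
  rows:
    - {"linear":[-0.05,0,0],"rot":[0,0,0],"hand":-1}
    - {"linear":[-0.1,0,0],"rot":[0,0,0],"hand":-1}
    - {"linear":[-0.15,0,0],"rot":[0,0,0],"hand":-1}
    - {"linear":[-0.2,0,0],"rot":[0,0,0],"hand":-1}
    - {"linear":[-0.25,0,0],"rot":[0,0,0],"hand":-1}
    - {"linear":[-0.3,0,0],"rot":[0,0,0],"hand":-1}
    - {"linear":[-0.34,0,0],"rot":[0,0,0],"hand":-1}
    - {"linear":[-0.37,0,0],"rot":[0,0,0],"hand":-1}
    - {"linear":[-0.39,0,0],"rot":[0,0,0],"hand":-1}
    - {"linear":[-0.4,0,0],"rot":[0,0,0],"hand":-1}

```text
time: 9.2
tcp_pos: [437.3, 137.9, 45.3]
eef_rot: [-1.815, -2.564, 0.0]
wrist_force: [-1.5, 3.7, 1.1]
finger_gap: 85.5
grip_force: 2.3
```

```bash
python3 - <<'E'
from m import *
o=manip.get_obs(); print(o['time'],o['tcp_pos'],o['wrist_force'])
PT=T_of('wrist');im,d=manip.grab_frame('wrist'); cv2.imwrite('pics/w2.png',im)
for c in ['scene','side']:
  im,d=manip.grab_frame(c); W=cloud(c,d)
  cv2.imwrite(f'pics/{c}2.png',im)
  print(rim(c,d,o['tcp_pos'][:2]+69*np.array([.332,-.943])))
E
```

```text
9.2 [437.3 137.9  45.3] [-1.5  3.7  1.1]
((array([462.4,  71.5,  64.5]), np.float64(6.4686929503478545), 812), np.float64(74.15083411017895))
((array([458.9,  76.7,  64.5]), np.float64(5.313224188211722), 341), np.float64(73.13307524750348))
```

View pics/scene2.png

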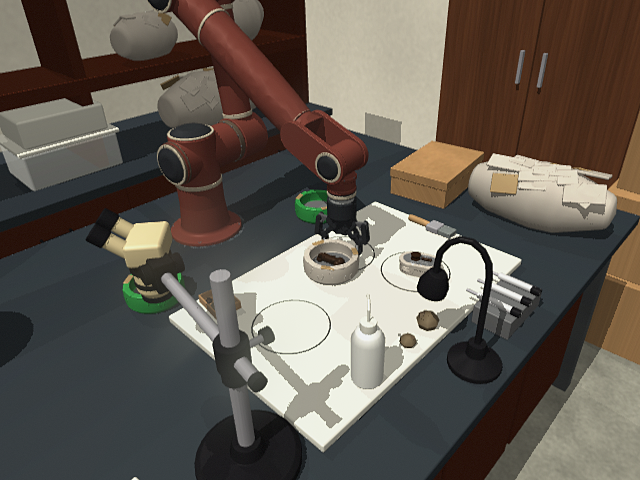

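servo_tool:
  rows:
    - {"linear":[-0.02,0,0],"rot":[0,0,0],"hand":-1}
    - {"linear":[-0.05,0,0],"rot":[0,0,0],"hand":-1}
    - {"linear":[-0.1,0,0],"rot":[0,0,0],"hand":-1}
    - {"linear":[-0.15,0,0],"rot":[0,0,0],"hand":-1}
    - {"linear":[-0.21,0,0],"rot":[0,0,0],"hand":-1}
    - {"linear":[-0.27,0,0],"rot":[0,0,0],"hand":-1}
    - {"linear":[-0.33,0,0],"rot":[0,0,0],"hand":-1}
    - {"linear":[-0.39,0,0],"rot":[0,0,0],"hand":-1}
    - {"linear":[-0.45,0,0],"rot":[0,0,0],"hand":-1}
    - {"linear":[-0.51,0,0],"rot":[0,0,0],"hand":-1}

```text
time: 10.35
tcp_pos: [454.4, 89.4, 45.3]
eef_rot: [-1.815, -2.564, 0.0]
wrist_force: [-1.7, 4.2, 0.8]
finger_gap: 85.2
grip_force: 2.3
```

servo_tool:
  rows:
    - {"linear":[-0.06,0,0],"rot":[0,0,0],"hand":-1}
    - {"linear":[-0.12,0,0],"rot":[0,0,0],"hand":-1}
    - {"linear":[-0.18,0,0],"rot":[0,0,0],"hand":-1}
    - {"linear":[-0.24,0,0],"rot":[0,0,0],"hand":-1}
    - {"linear":[-0.3,0,0],"rot":[0,0,0],"hand":-1}
    - {"linear":[-0.36,0,0],"rot":[0,0,0],"hand":-1}
    - {"linear":[-0.42,0,0],"rot":[0,0,0],"hand":-1}
    - {"linear":[-0.48,0,0],"rot":[0,0,0],"hand":-1}
    - {"linear":[-0.54,0,0],"rot":[0,0,0],"hand":-1}
    - {"linear":[-0.6,0,0],"rot":[0,0,0],"hand":-1}

```text
time: 11.35
tcp_pos: [474.4, 32.9, 45.3]
eef_rot: [-1.814, -2.565, 0.0]
wrist_force: [-1.8, 5.4, 0.7]
finger_gap: 85.4
grip_force: 2.3
```

servo_tool:
  rows:
    - {"linear":[-0.06,0,0],"rot":[0,0,0],"hand":-1}
    - {"linear":[-0.12,0,0],"rot":[0,0,0],"hand":-1}
    - {"linear":[-0.18,0,0],"rot":[0,0,0],"hand":-1}
    - {"linear":[-0.24,0,0],"rot":[0,0,0],"hand":-1}
    - {"linear":[-0.3,0,0],"rot":[0,0,0],"hand":-1}
    - {"linear":[-0.36,0,0],"rot":[0,0,0],"hand":-1}
    - {"linear":[-0.42,0,0],"rot":[0,0,0],"hand":-1}
    - {"linear":[-0.48,0,0],"rot":[0,0,0],"hand":-1}
    - {"linear":[-0.54,0,0],"rot":[0,0,0],"hand":-1}
    - {"linear":[-0.6,0,0],"rot":[0,0,0],"hand":-1}

```text
time: 12.35
tcp_pos: [494.3, -23.7, 45.3]
eef_rot: [-1.814, -2.564, 0.0]
wrist_force: [-1.2, 4.0, 0.6]
finger_gap: 85.0
grip_force: 2.4
```

servo_tool:
  rows:
    - {"linear":[-0.05,0,0],"rot":[0,0,0],"hand":-1}
    - {"linear":[-0.1,0,0],"rot":[0,0,0],"hand":-1}
    - {"linear":[-0.15,0,0],"rot":[0,0,0],"hand":-1}
    - {"linear":[-0.19,0,0],"rot":[0,0,0],"hand":-1}
    - {"linear":[-0.23,0,0],"rot":[0,0,0],"hand":-1}
    - {"linear":[-0.26,0,0],"rot":[0,0,0],"hand":-1}
    - {"linear":[-0.29,0,0],"rot":[0,0,0],"hand":-1}
    - {"linear":[-0.31,0,0],"rot":[0,0,0],"hand":-1}
    - {"linear":[-0.33,0,0],"rot":[0,0,0],"hand":-1}
    - {"linear":[-0.34,0,0],"rot":[0,0,0],"hand":-1}

```text
time: 13.35
tcp_pos: [505.5, -55.5, 45.3]
eef_rot: [-1.814, -2.564, 0.0]
wrist_force: [-1.6, 5.4, 0.5]
finger_gap: 85.2
grip_force: 2.5
```

```bash
python3 - <<'E'
from m import *
o=manip.get_obs(); print(o['time'],o['tcp_pos'],o['wrist_force'])
g=o['tcp_pos'][:2]+69*np.array([.332,-.943]);print(g)
ims=[]
for c in ['scene','side','wrist']:
  PT=T_of(c);im,d=manip.grab_frame(c)
  print(c,rim(c,d,g,PT)); ims.append(im)
  try: print(drawn(c,im,d,(536,-137),PT))
  except Exception: print('none')
cv2.imwrite('pics/c3.png',np.hstack([ims[0][240:390,200:400].repeat(2,0).repeat(2,1),ims[1][170:320,240:440].repeat(2,0).repeat(2,1)]))
E
```

```text
13.35 [505.5 -55.5  45.3] [-1.6  5.4  0.5]
[ 528.4 -120.5]
scene ((array([ 530.1, -120.9,   64.5]), np.float64(6.419008138125188), 1127), np.float64(74.17064860913945))
(array([ 534.6, -137.2,   87.5]), np.float64(5.320064090511634), 252)
side ((array([ 527.3, -117. ,   64.5]), np.float64(5.591438050752423), 262), np.float64(72.98363637408522))
(array([ 538.1, -140.1,   87.5]), np.float64(3.364051491667029), 125)
wrist ((array([485.8,  -0.8,  64.5]), np.float64(7.393496927781634), 10895), np.float64(72.44493780493235))
(array([ 533.9, -139.6,   87.5]), np.float64(1.069195356372768), 248)
```

View pics/c3.png

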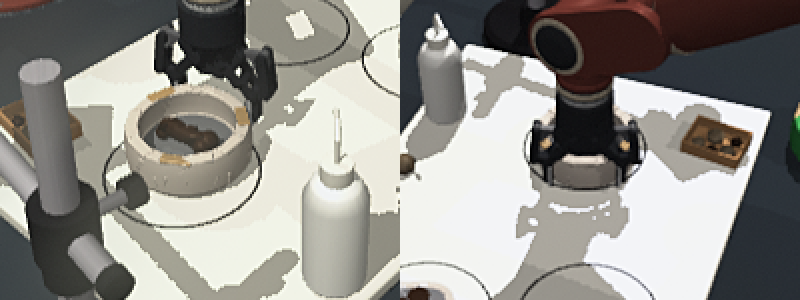

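servo_tool:
  rows:
    - {"linear":[-0.01,0,0],"rot":[0,0,0],"hand":-1}
    - {"linear":[-0.03,0,0],"rot":[0,0,0],"hand":-1}
    - {"linear":[-0.06,0,0],"rot":[0,0,0],"hand":-1}
    - {"linear":[-0.09,0,0],"rot":[0,0,0],"hand":-1}
    - {"linear":[-0.12,0,0],"rot":[0,0,0],"hand":-1}
    - {"linear":[-0.15,0,0],"rot":[0,0,0],"hand":-1}
    - {"linear":[-0.17,0,0],"rot":[0,0,0],"hand":-1}
    - {"linear":[-0.185,0,0],"rot":[0,0,0],"hand":-1}
    - {"linear":[-0.19,0,0],"rot":[0,0,0],"hand":-1}
    - {"linear":[-0.19,0,0],"rot":[0,0,0],"hand":-1}

```text
time: 14.5
tcp_pos: [511.8, -73.3, 45.3]
eef_rot: [-1.814, -2.565, 0.0]
wrist_force: [-1.7, 4.2, 1.7]
finger_gap: 85.6
grip_force: 2.1
```

servo_tool:
  rows:
    - {"linear":[0.03,0,0],"rot":[0,0,0],"hand":-1}
    - {"linear":[0.08,0,0],"rot":[0,0,0],"hand":-1}
    - {"linear":[0.15,0,0],"rot":[0,0,0],"hand":-1}
    - {"linear":[0.25,0,0],"rot":[0,0,0],"hand":-1}
    - {"linear":[0.4,0,0],"rot":[0,0,0],"hand":-1}
    - {"linear":[0.6,0,0],"rot":[0,0,0],"hand":-1}
    - {"linear":[0.8,0,-0.1],"rot":[0,0,0],"hand":-1}
    - {"linear":[0.9,0,-0.4],"rot":[0,0,0],"hand":-1}
    - {"linear":[0.9,0,-0.7],"rot":[0,0,0],"hand":-1}
    - {"linear":[0.9,0,-1],"rot":[0,0,0],"hand":-1}

```text
time: 15.5
tcp_pos: [481.0, 13.0, 146.0]
eef_rot: [-1.812, -2.566, 0.001]
wrist_force: [0.4, -0.3, 0.5]
finger_gap: 85.8
grip_force: 0.0
```

servo_tool:
  rows:
    - {"linear":[0,0,-0.2],"rot":[0,0,0],"hand":-0.5}
    - {"linear":[0,0,-0.4],"rot":[0,0,0],"hand":0}
    - {"linear":[0,0,-0.6],"rot":[0,0,0],"hand":0}
    - {"linear":[0,0,-0.8],"rot":[0,0,0],"hand":0}
    - {"linear":[0,0,-1],"rot":[0,0,0],"hand":0}
    - {"linear":[0,0,-1],"rot":[0,0,0],"hand":0}
    - {"linear":[0,0,-1],"rot":[0,0,0],"hand":0}
    - {"linear":[0,0,-1],"rot":[0,0,0],"hand":0}
    - {"linear":[0,0,-1],"rot":[0,0,0],"hand":0}
    - {"linear":[0,0,-1],"rot":[0,0,0],"hand":0}

```text
time: 16.5
tcp_pos: [481.4, 11.8, 244.1]
eef_rot: [-1.814, -2.563, 0.001]
wrist_force: [-0.5, -0.1, -0.3]
finger_gap: 43.0
grip_force: 0.0
```

```bash
python3 - <<'E'
from m import *
o=manip.get_obs(); print(o['time'],o['tcp_pos'],o['wrist_force'],o['finger_gap'])
g=(534.5,-138.5)
ims=[]
for c in ['scene','side','wrist']:
  PT=T_of(c);im,d=manip.grab_frame(c);np.save(c+'4.npy',d)
  try: print(c,rim(c,d,g,PT))
  except Exception: print('none')
  ims.append(im)
  try: print(drawn(c,im,d,(536,-137),PT))
  except Exception: print('none')
  W=cloud(c,d,PT)
  m=(W[...,2]>290)&(W[...,2]<385)&(abs(W[...,0]-725)<60)&(abs(W[...,1]+400)<50)&(d>0)
  if m.sum()>30: q=W[m]; print('post',fit(q[:,:2],14),q.min(0),q.max(0),np.median(q,0))
cv2.imwrite('pics/c4.png',np.hstack([ims[0][200:470,80:380].repeat(2,0).repeat(2,1)[:,:],]))
cv2.imwrite('pics/w4.png',ims[2]);cv2.imwrite('pics/side4.png',ims[1])
E
```

```text
16.5 [481.4  11.8 244.1] [-0.5 -0.1 -0.3] 42.97835566516715
scene ((array([ 536.7, -139.1,   64.5]), np.float64(5.154656029912631), 1096), np.float64(74.20456206111396))
(array([ 534.3, -136.5,   87.5]), np.float64(5.098979927023753), 269)
post (array([ 736.2, -414.9,   14. ]), np.float64(4.673025839456527), 1141) [ 709.3 -417.6  290.1] [ 730.9 -390.2  385. ] [ 726.6 -409.8  339.8]
side ((array([ 533.4, -134. ,   64.5]), np.float64(5.149358886478628), 574), np.float64(72.81710861597236))
(array([ 537.9, -138.3,   87.5]), np.float64(3.656218284496442), 187)
post (array([ 717.4, -403.2,   14. ]), np.float64(2.5169937564189744), 296) [ 700.7 -409.   290.4] [ 730.7 -383.4  384.8] [ 711.8 -392.4  340. ]
wrist ((array([ 531.7, -138.2,   64.5]), np.float64(5.1766656446394475), 3016), np.float64(72.95082413390742))
(array([475.6,  16.8,  87.5]), np.float64(10.540151906472754), 302)
```

View pics/c4.png

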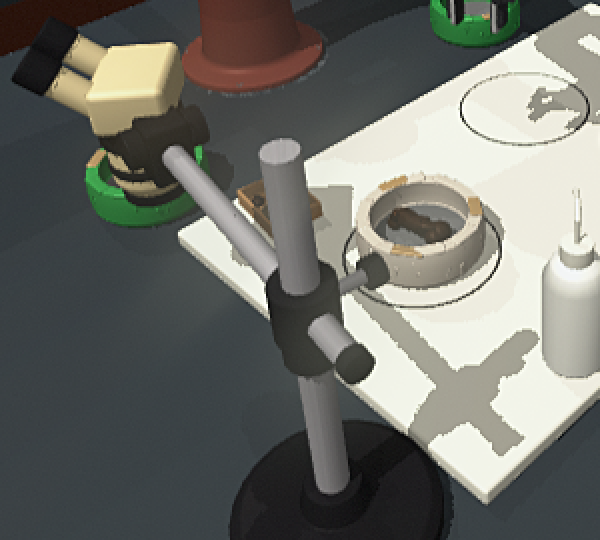

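servo_tool:
  rows:
    - {"linear":[-0.05,0,-0.2],"rot":[0,0,0],"hand":0}
    - {"linear":[-0.15,0,-0.4],"rot":[0,0,0],"hand":0}
    - {"linear":[-0.25,0,-0.6],"rot":[0,0,0],"hand":0}
    - {"linear":[-0.35,0,-0.8],"rot":[0,0,0],"hand":0}
    - {"linear":[-0.45,0,-0.86],"rot":[0,0,0],"hand":0}
    - {"linear":[-0.55,0,-0.86],"rot":[0,0,0],"hand":0}
    - {"linear":[-0.65,0,-0.86],"rot":[0,0,0],"hand":0}
    - {"linear":[-0.75,0,-0.86],"rot":[0,0,0],"hand":0}
    - {"linear":[-0.88,0,-0.86],"rot":[0,0,0],"hand":0}
    - {"linear":[-1,0,-0.86],"rot":[0,0,0],"hand":0}

```text
time: 17.65
tcp_pos: [515.3, -83.6, 330.5]
eef_rot: [-1.814, -2.564, 0.001]
wrist_force: [0.5, -0.1, -0.5]
finger_gap: 43.1
grip_force: 0.0
```

servo_tool:
  rows:
    - {"linear":[-0.1,0,0],"rot":[0,0,0],"hand":0}
    - {"linear":[-0.2,0,0],"rot":[0,0,0],"hand":0}
    - {"linear":[-0.3,0,0],"rot":[0,0,0],"hand":0}
    - {"linear":[-0.4,0,0],"rot":[0,0,0],"hand":0}
    - {"linear":[-0.5,0,0],"rot":[0,0,0],"hand":0}
    - {"linear":[-0.6,0,0],"rot":[0,0,0],"hand":0}
    - {"linear":[-0.7,0,0],"rot":[0,0,0],"hand":0}
    - {"linear":[-0.8,0,0],"rot":[0,0,0],"hand":0}
    - {"linear":[-0.9,0,0],"rot":[0,0,0],"hand":0}
    - {"linear":[-1,0,0],"rot":[0,0,0],"hand":0}

```text
time: 18.65
tcp_pos: [548.8, -177.8, 331.3]
eef_rot: [1.815, 2.565, -0.0]
wrist_force: [-0.0, 0.2, 0.3]
finger_gap: 42.7
grip_force: 0.0
```

servo_tool:
  rows:
    - {"linear":[-0.1,0,0],"rot":[0,0,-0.08],"hand":0}
    - {"linear":[-0.2,0,0],"rot":[0,0,-0.16],"hand":0}
    - {"linear":[-0.3,0,0],"rot":[0,0,-0.24],"hand":0}
    - {"linear":[-0.4,0,0],"rot":[0,0,-0.32],"hand":0}
    - {"linear":[-0.5,0,0],"rot":[0,0,-0.4],"hand":0}
    - {"linear":[-0.6,0,0],"rot":[0,0,-0.48],"hand":0}
    - {"linear":[-0.7,0,0],"rot":[0,0,-0.56],"hand":0}
    - {"linear":[-0.8,0,0],"rot":[0,0,-0.64],"hand":0}
    - {"linear":[-0.9,0,0],"rot":[0,0,-0.7],"hand":0}
    - {"linear":[-0.9,0,0],"rot":[0,0,-0.7],"hand":0}

```text
time: 19.65
tcp_pos: [578.6, -263.1, 330.9]
eef_rot: [-0.209, -3.134, 0.0]
wrist_force: [-0.6, -0.1, -0.7]
finger_gap: 43.0
grip_force: 0.0
```

```bash
python3 - <<'E'
from m import *
o=manip.get_obs(); M=R.from_rotvec(o['eef_rot']).as_matrix()
print(o['time'],o['tcp_pos'],np.round(M[:2],3).tolist(),o['q'])
PT=T_of('wrist');im,d=manip.grab_frame('wrist');cv2.imwrite('pics/w5.png',im);np.save('w5.npy',d)
for c,PTc,dd in [('scene',None,np.load('scene4.npy')),('side',None,np.load('side4.npy')),('wrist',PT,d)]:
  W=cloud(c,dd,PTc); m=(dd>0)&(W[...,2]>252)&(W[...,2]<268)&(W[...,0]>500)&(W[...,0]<670)&(abs(W[...,1]+385)<50); p=W[m]
  if len(p)<20: print(c,len(p)); continue
  # crest of bar: highest points per x-bin
  P=[]
  for x in range(500,670,8):
    k=p[abs(p[:,0]-x)<4]
    if len(k)>2: k=k[k[:,2]>k[:,2].max()-3]; P.append([x,k[:,1].mean(),k[:,2].max()])
  P=np.array(P); a,b=np.polyfit(P[:,0],P[:,1],1); print(c,len(P),'angle',180+np.degrees(np.arctan(a)),'y@578',a*578+b,'y@717',a*717+b,P[:,2].mean())
E
```

```text
19.65 [ 578.6 -263.1  330.9] [[-0.991, 0.133, -0.0], [0.133, 0.991, 0.0]] [-0.5  0.   1.5 -0.   1.6 -2. ]
scene 22 angle 171.9329594916252 y@578 -383.955566178788 y@717 -403.6566227792947 263.5072395127773
side 0
wrist 19 angle 171.46810865846945 y@578 -383.9158865901072 y@717 -404.76867908003226 262.7144805394582
```

View pics/w5.png

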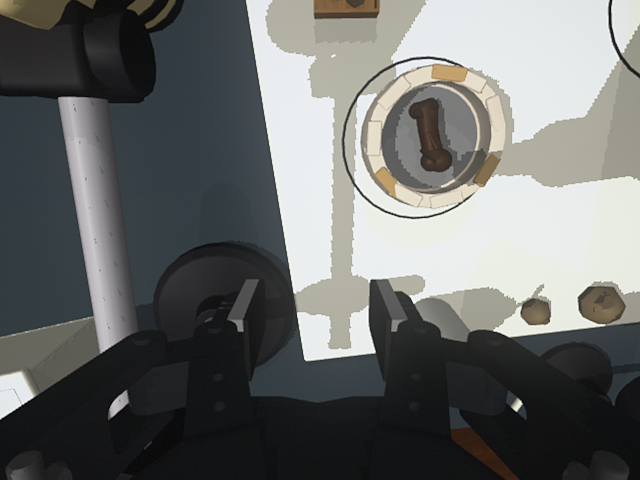

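servo_tool:
  rows:
    - {"linear":[0,-0.1,0],"rot":[0,0,0],"hand":0}
    - {"linear":[0,-0.2,0],"rot":[0,0,0],"hand":0}
    - {"linear":[0,-0.35,0],"rot":[0,0,0],"hand":0}
    - {"linear":[0,-0.5,0],"rot":[0,0,0],"hand":0}
    - {"linear":[0,-0.65,0],"rot":[0,0,0],"hand":0}
    - {"linear":[0,-0.8,0],"rot":[0,0,0],"hand":0}
    - {"linear":[0,-0.9,0],"rot":[0,0,0],"hand":0}
    - {"linear":[0,-1,0],"rot":[0,0,0],"hand":0}
    - {"linear":[0,-1,0],"rot":[0,0,0],"hand":0}
    - {"linear":[0,-1,0],"rot":[0,0,0],"hand":0}

```text
time: 20.7
tcp_pos: [565.3, -361.0, 331.2]
eef_rot: [-0.207, -3.135, -0.001]
wrist_force: [-0.1, -0.3, -1.4]
finger_gap: 43.0
grip_force: 0.0
```

servo_tool:
  rows:
    - {"linear":[-0.05,-0.07,0],"rot":[0,0,0],"hand":0}
    - {"linear":[-0.1,-0.14,0],"rot":[0,0,0],"hand":0}
    - {"linear":[-0.16,-0.2,0],"rot":[0,0,0],"hand":0}
    - {"linear":[-0.16,-0.2,0],"rot":[0,0,0],"hand":0}
    - {"linear":[-0.16,-0.2,0],"rot":[0,0,0],"hand":0}
    - {"linear":[-0.16,-0.2,0],"rot":[0,0,0],"hand":0}
    - {"linear":[-0.16,-0.2,0],"rot":[0,0,0],"hand":0}
    - {"linear":[-0.16,-0.2,0],"rot":[0,0,0],"hand":0}
    - {"linear":[-0.16,-0.2,0],"rot":[0,0,0],"hand":0}
    - {"linear":[-0.16,-0.2,0],"rot":[0,0,0],"hand":0}

```text
time: 21.7
tcp_pos: [578.5, -382.8, 331.4]
eef_rot: [0.207, 3.135, -0.0]
wrist_force: [-0.4, 0.9, 0.5]
finger_gap: 42.7
grip_force: 0.0
```

```bash
python3 - <<'E'
from m import *
o=manip.get_obs(); print(o['time'],o['tcp_pos'])
PT=T_of('wrist');im,d=manip.grab_frame('wrist');cv2.imwrite('pics/w6.png',im);np.save('w6.npy',d)
W=cloud('wrist',d,PT); Q=(W-o['tcp_pos'])@R.from_rotvec(o['eef_rot']).as_matrix()
m=(d>0)&(W[...,2]>240)&(W[...,2]<268)&(Q[...,0]>0)&(Q[...,0]<90)&(abs(Q[...,1])<18)
q=Q[m]
for x in range(0,90,10):
  k=q[abs(q[:,0]-x)<5]; print(x,len(k), (k[:,1].min(),k[:,1].max(),np.median(k[k[:,2]<k[:,2].min()+3,1])) if len(k)>3 else '')
E
```

```text
21.7 [ 578.5 -382.8  331.4]
0 328 (np.float64(-11.979016507395636), np.float64(9.036923184825776), np.float64(-1.6463601188082988))
10 678 (np.float64(-11.922021245567022), np.float64(9.650897283453649), np.float64(-1.6043430082578578))
20 708 (np.float64(-12.27149063401164), np.float64(9.53215473779802), np.float64(-1.0569359370513782))
30 738 (np.float64(-12.219785897431576), np.float64(9.388581954430675), np.float64(-1.038430970643605))
40 778 (np.float64(-12.086614179273553), np.float64(9.868250119897604), np.float64(-1.0022590966183387))
50 804 (np.float64(-11.86214328452663), np.float64(9.730361674591045), np.float64(-0.983239426955096))
60 818 (np.float64(-11.68232118966687), np.float64(10.07218006438213), np.float64(-0.9505121532805344))
70 876 (np.float64(-11.467817363792705), np.float64(10.0459055243435), np.float64(-0.440313810356889))
80 904 (np.float64(-11.717678492151329), np.float64(9.898977982586231), np.float64(-0.4194147669096281))
```

View pics/w6.png

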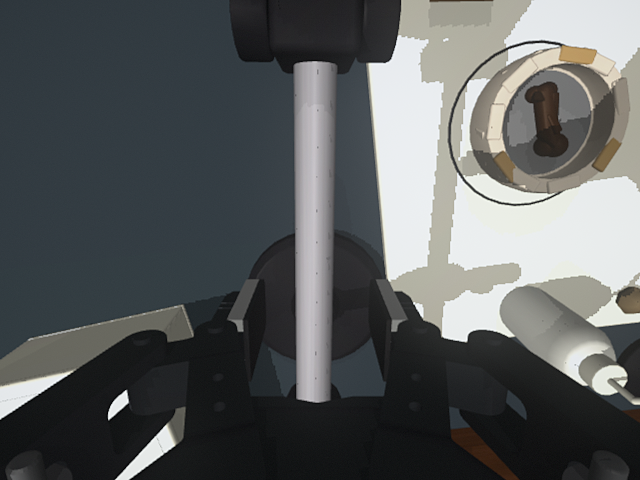

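servo_tool:
  rows:
    - {"linear":[0,-0.01,0.1],"rot":[0,0,0],"hand":0}
    - {"linear":[0,-0.01,0.2],"rot":[0,0,0],"hand":0}
    - {"linear":[0,-0.01,0.3],"rot":[0,0,0],"hand":0}
    - {"linear":[0,-0.01,0.4],"rot":[0,0,0],"hand":0}
    - {"linear":[0,-0.01,0.5],"rot":[0,0,0],"hand":0}
    - {"linear":[0,-0.01,0.6],"rot":[0,0,0],"hand":0}
    - {"linear":[0,-0.01,0.7],"rot":[0,0,0],"hand":0}
    - {"linear":[0,-0.01,0.78],"rot":[0,0,0],"hand":0}
    - {"linear":[0,-0.01,0.83],"rot":[0,0,0],"hand":0}
    - {"linear":[0,-0.01,0.83],"rot":[0,0,0],"hand":0}

```text
time: 22.75
tcp_pos: [578.1, -383.6, 247.1]
eef_rot: [-0.207, -3.133, -0.002]
wrist_force: [-0.4, 0.2, -0.3]
finger_gap: 42.6
grip_force: 0.0
```

servo_tool:
  rows:
    - {"linear":[-0.0005,0.0366,0],"rot":[0,0,0.0167],"hand":0}
    - {"linear":[-0.0019,0.0733,0],"rot":[0,0,0.0333],"hand":0}
    - {"linear":[-0.0043,0.1098,0],"rot":[0,0,0.05],"hand":0}
    - {"linear":[-0.0077,0.1463,0],"rot":[0,0,0.0667],"hand":0}
    - {"linear":[-0.012,0.1827,0],"rot":[0,0,0.0833],"hand":0}
    - {"linear":[-0.0172,0.219,0],"rot":[0,0,0.1],"hand":0}
    - {"linear":[-0.0234,0.2551,0],"rot":[0,0,0.1167],"hand":0}
    - {"linear":[-0.0306,0.2911,0],"rot":[0,0,0.1333],"hand":0}
    - {"linear":[-0.0387,0.3268,0],"rot":[0,0,0.15],"hand":0}
    - {"linear":[-0.0477,0.3623,0],"rot":[0,0,0.1667],"hand":0}

```text
time: 23.75
tcp_pos: [588.1, -349.9, 249.2]
eef_rot: [0.617, 3.078, -0.005]
wrist_force: [1.6, -4.0, -0.8]
finger_gap: 42.9
grip_force: 1.8
```

Swinging with about 4 N, as expected.

servo_tool:
  rows:
    - {"linear":[-0.0005,0.0366,0],"rot":[0,0,0.0167],"hand":0}
    - {"linear":[-0.0019,0.0733,0],"rot":[0,0,0.0333],"hand":0}
    - {"linear":[-0.0043,0.1098,0],"rot":[0,0,0.05],"hand":0}
    - {"linear":[-0.0077,0.1463,0],"rot":[0,0,0.0667],"hand":0}
    - {"linear":[-0.012,0.1827,0],"rot":[0,0,0.0833],"hand":0}
    - {"linear":[-0.0172,0.219,0],"rot":[0,0,0.1],"hand":0}
    - {"linear":[-0.0234,0.2551,0],"rot":[0,0,0.1167],"hand":0}
    - {"linear":[-0.0306,0.2911,0],"rot":[0,0,0.1333],"hand":0}
    - {"linear":[-0.0387,0.3268,0],"rot":[0,0,0.15],"hand":0}
    - {"linear":[-0.0477,0.3623,0],"rot":[0,0,0.1667],"hand":0}

```text
time: 24.75
tcp_pos: [606.4, -318.5, 249.2]
eef_rot: [1.013, 2.971, -0.005]
wrist_force: [-1.0, -3.8, -1.0]
finger_gap: 42.5
grip_force: 1.7
```

servo_tool:
  rows:
    - {"linear":[-0.0005,0.0366,0],"rot":[0,0,0.0167],"hand":0}
    - {"linear":[-0.0019,0.0733,0],"rot":[0,0,0.0333],"hand":0}
    - {"linear":[-0.0043,0.1098,0],"rot":[0,0,0.05],"hand":0}
    - {"linear":[-0.0077,0.1463,0],"rot":[0,0,0.0667],"hand":0}
    - {"linear":[-0.012,0.1827,0],"rot":[0,0,0.0833],"hand":0}
    - {"linear":[-0.0172,0.219,0],"rot":[0,0,0.1],"hand":0}
    - {"linear":[-0.0234,0.2551,0],"rot":[0,0,0.1167],"hand":0}
    - {"linear":[-0.0306,0.2911,0],"rot":[0,0,0.1333],"hand":0}
    - {"linear":[-0.0387,0.3268,0],"rot":[0,0,0.15],"hand":0}
    - {"linear":[-0.0387,0.3268,0],"rot":[0,0,0.15],"hand":0}

```text
time: 25.75
tcp_pos: [629.6, -293.6, 249.2]
eef_rot: [1.353, 2.834, -0.0]
wrist_force: [0.5, -0.5, 0.3]
finger_gap: 42.9
grip_force: 0.0
```

```bash
cat > b.py <<'E'
from m import *
o=manip.get_obs(); M=R.from_rotvec(o['eef_rot']).as_matrix(); print(o['time'],o['tcp_pos'],np.degrees(np.arctan2(M[1,0],M[0,0])),o['wrist_force'])
C=np.array([535,-138.5]); Pp=np.array([716.5,-402.5])
for c in ['wrist','scene','side']:
  PT=T_of(c);im,d=manip.grab_frame(c);cv2.imwrite(f'pics/{c}_{o["time"]:.0f}.png',im);W=cloud(c,d,PT)
  D=W[...,:2]-C; D0=W[...,:2]-Pp; r=np.hypot(D0[...,0],D0[...,1])
  m=(d>0)&(W[...,2]>240)&(W[...,2]<268)&(r<225)&(r>40)&(W[...,1]>-420)&(W[...,0]<716); p=W[m]; rr=r[m]; A=[]
  for x in range(40,225,8):
    k=p[abs(rr-x)<4]
    if len(k)>4: k=k[k[:,2]>k[:,2].max()-2.5]; A.append(k[:,:2].mean(0))
  A=np.array(A)
  if len(A)>4:
    v=cv2.fitLine(A.astype(np.float32),cv2.DIST_HUBER,0,.01,.01).ravel(); n=np.array([-v[1],v[0]])
    if v[0]>0: v=-v
    e=C-v[2:]; print(c,len(A),'ang',np.degrees(np.arctan2(v[1],v[0])),'circle offset left(+ccw) of bar line',v[0]*e[1]-v[1]*e[0],'post',v[0]*(Pp-v[2:])[1]-v[1]*(Pp-v[2:])[0])
  for q in ['lens','circle']: print(q,[(np.round(k['position']),round(k['p'],2),at_z(c,*k['position'],165 if q=='lens' else 20,PT)[:2]) for k in manip.mark_of(q,c)[:2]])
E
python3 b.py
```

```text
25.75 [ 629.6 -293.6  249.2] 128.93555199417216 [ 0.5 -0.5  0.3]
wrist 15 ang 133.83055 circle offset left(+ccw) of bar line -533.8956066808241 post -482.00062961788353
lens []
circle []
scene 19 ang 132.51282 circle offset left(+ccw) of bar line -558.3755849614936 post -513.7645742014247
lens [(array([269., 270.]), 0.58, array([ 500.2, -155.6]))]
circle [(array([265., 272.]), 0.43, array([336.3, -45.6]))]
side 15 ang 131.73808 circle offset left(+ccw) of bar line -576.1813514712103 post -535.8641072693117
lens [(array([345., 202.]), 0.89, array([ 506., -156.]))]
circle []
```

servo_tool:
  rows:
    - {"linear":[0,0.024,0],"rot":[0,0,0.011],"hand":0}
    - {"linear":[-0.001,0.049,0],"rot":[0,0,0.022],"hand":0}
    - {"linear":[-0.002,0.073,0],"rot":[0,0,0.033],"hand":0}
    - {"linear":[-0.0034,0.098,0],"rot":[0,0,0.044],"hand":0}
    - {"linear":[-0.0053,0.122,0],"rot":[0,0,0.0556],"hand":0}
    - {"linear":[-0.0053,0.122,0],"rot":[0,0,0.0556],"hand":0}
    - {"linear":[-0.0053,0.122,0],"rot":[0,0,0.0556],"hand":0}
    - {"linear":[-0.0053,0.122,0],"rot":[0,0,0.0556],"hand":0}
    - {"linear":[-0.0053,0.122,0],"rot":[0,0,0.0556],"hand":0}
    - {"linear":[-0.0053,0.122,0],"rot":[0,0,0.0556],"hand":0}

```text
time: 27.2
tcp_pos: [639.1, -286.0, 248.3]
eef_rot: [1.476, 2.773, 0.0]
wrist_force: [0.3, 0.6, 0.5]
finger_gap: 42.8
grip_force: 0.0
```

```bash
sed -i 's/if v\[0\]>0: v=-v/if v[0]>0: v[:2]*=-1/' b.py; python3 b.py
```

```text
27.2 [ 639.1 -286.   248.3] 123.93628493723847 [0.3 0.6 0.5]
wrist 15 ang 128.79146 circle offset left(+ccw) of bar line -17.858323368851416 post 6.067659911092051
lens []
circle []
scene 19 ang 127.25317 circle offset left(+ccw) of bar line -14.590255221086409 post 0.7506556010666827
lens [(array([221., 306.]), 0.7, array([ 521.4, -295.4])), (array([279., 275.]), 0.69, array([ 529.4, -154.2]))]
circle []
side 16 ang 127.4072 circle offset left(+ccw) of bar line -12.85778286263485 post 3.3434556205556873
lens [(array([337., 201.]), 0.84, array([ 527. , -152.2]))]
circle [(array([331., 238.]), 0.5, array([ 548.2, -159.5]))]
```

servo_tool:
  rows:
    - {"linear":[0,0.015,0],"rot":[0,0,0.007],"hand":0}
    - {"linear":[0,0.03,0],"rot":[0,0,0.014],"hand":0}
    - {"linear":[-0.001,0.045,0],"rot":[0,0,0.021],"hand":0}
    - {"linear":[-0.0013,0.061,0],"rot":[0,0,0.028],"hand":0}
    - {"linear":[-0.0013,0.061,0],"rot":[0,0,0.028],"hand":0}
    - {"linear":[-0.0013,0.061,0],"rot":[0,0,0.028],"hand":0}
    - {"linear":[-0.0013,0.061,0],"rot":[0,0,0.028],"hand":0}
    - {"linear":[-0.0013,0.061,0],"rot":[0,0,0.028],"hand":0}
    - {"linear":[-0.0013,0.061,0],"rot":[0,0,0.028],"hand":0}
    - {"linear":[-0.0013,0.061,0],"rot":[0,0,0.028],"hand":0}

```text
time: 28.65
tcp_pos: [644.3, -282.6, 248.3]
eef_rot: [1.537, 2.74, 0.001]
wrist_force: [-0.7, -0.3, 0.5]
finger_gap: 42.6
grip_force: 0.0
```

servo_tool:
  rows:
    - {"linear":[0,-0.03,0],"rot":[0,0,-0.01],"hand":0}
    - {"linear":[0,-0.06,0],"rot":[0,0,-0.02],"hand":0}
    - {"linear":[0,-0.09,0],"rot":[0,0,-0.03],"hand":0}
    - {"linear":[0,-0.09,0],"rot":[0,0,-0.04],"hand":0}
    - {"linear":[0,-0.09,-0.15],"rot":[0,0,-0.04],"hand":0}
    - {"linear":[0,-0.09,-0.3],"rot":[0,0,-0.04],"hand":0}
    - {"linear":[0,-0.09,-0.5],"rot":[0,0,-0.04],"hand":0}
    - {"linear":[0,-0.09,-0.7],"rot":[0,0,-0.04],"hand":0}
    - {"linear":[0,-0.09,-0.85],"rot":[0,0,-0.04],"hand":0}
    - {"linear":[0,-0.09,-0.85],"rot":[0,0,-0.04],"hand":0}

```text
time: 29.65
tcp_pos: [637.6, -288.1, 338.5]
eef_rot: [1.447, 2.78, -0.001]
wrist_force: [-0.2, -0.1, 0.1]
finger_gap: 43.2
grip_force: 0.0
```

```bash
python3 b.py; ls pics; python3 - <<'E'
import cv2,glob,numpy as np
a=cv2.imread('pics/scene_30.png') ; a=a if a is not None else cv2.imread('pics/scene_29.png')
b=cv2.imread('pics/side_30.png'); b=b if b is not None else cv2.imread('pics/side_29.png')
cv2.imwrite('pics/f.png',np.hstack([a[150:450,120:520],b[60:360,160:560]]))
E
```

```text
29.65 [ 637.6 -288.1  338.5] 125.01594811507513 [-0.2 -0.1  0.1]
wrist 24 ang 124.409645 circle offset left(+ccw) of bar line -1.2588363182385365 post -1.8116357517083088
lens [(array([557.,  49.]), 0.24, array([708.8, -85.2]))]
circle []
scene 24 ang 124.47615 circle offset left(+ccw) of bar line 0.40101707105350215 post 0.2200573695154162
lens [(array([287., 276.]), 0.94, array([ 546.1, -147.6]))]
circle []
side 20 ang 123.46329 circle offset left(+ccw) of bar line 4.754940983890265 post -1.0892145363104646
lens [(array([332., 206.]), 0.65, array([ 532.2, -126.9]))]
circle []
c3.png
c4.png
s1.png
scene0.png
scene2.png
scene_26.png
scene_27.png
scene_30.png
side0.png
side2.png
side4.png
side_26.png
side_27.png
side_30.png
w1.png
w2.png
w4.png
w5.png
w6.png
wrist_26.png
wrist_27.png
wrist_30.png
```

View pics/f.png

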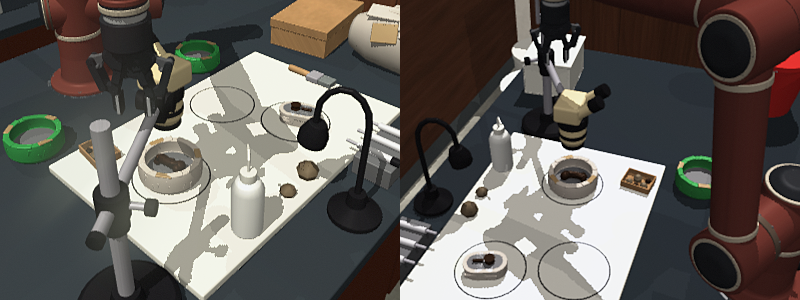

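```bash
python3 -c "
from cell import manip
print(manip.finish_job())"
```

```text
the job is handed in; nothing more can be done
None
```

The job is handed in at about 30 s. By the camera fits, the cradle with the bone stands about 3 mm off-centre inside the working circle (14 mm margin all round), and the boom line passes within about 5 mm of the circle's centre (0–1 mm in two cameras, 5 mm in the third). The gripper is raised clear of everything.

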